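Set the push nut on a print-trolley axle

TASK

On one axle of the green trolley carriage the brass push nut is only started, still high near the tip: take the slim yellow setter from the steel tray, put it mouth-down over that axle and press the nut straight down until it bites tight against the wheel and keeps the wheel's spring seat pressed in by about 2 mm. Press gently, never squeezing the spring seat by more than 5 mm, then stand the setter back in the tray and leave the red setter and everything else where it is.

Things in the scene. Friction and masses are not known exactly. Their poses are not given: they have to be found in the camera images.
- setter: Slim push-nut setter standing mouth-down in the steel tray: a round tube with a yellow solid grip, 75 mm tall, 26 mm across, 120 g; its lower 36 mm are steel with a bore 14 mm across and 36 mm deep. Held off-centre it rubs on the axle, which adds to the push. Origin at the centre of its mouth (underside), z up towards the grip.
- big_setter: Thicker red-gripped setter for another axle, 75 mm tall, 40 mm across, standing in the same tray. It stays there. Origin at the centre of its underside. The two setters may have changed places.
- tray: Low open steel hardware tray, 130 x 210 mm, 16 mm high, 4 mm floor and walls, fixed to the table; long side along its y. Origin at the centre of its underside.
- carriage: Green steel carriage plate, 100 x 250 mm, 12 mm thick, fixed flat on the table; origin at the centre of its underside, long side along its y. Two upright axles with blue 62 mm wheels stand on it: the one to work on at y = -65 mm, and at y = +65 mm a finished one whose nut already sits on its wheel (leave it).
- axle_tip (a point): Tip of the axle to work on, 90 mm above the table. The axle is 10 mm thick, plain and upright, its last 5 mm tapering to 6 mm. The upper face of the wheel's hub, on which the nut seats, lies 17 to 29 mm below this tip: it differs each time and must be felt.
- nut (a joint): How far the nut has slid down the axle. Brass toothed disc, 30 mm across, 4 mm thick, hole on the axle; at 0 its top face is 5 mm below the axle's tip; it starts at 0 to 2 mm. It slides stiffly (about 9 N to push either way) and otherwise stays where it is; 30 mm is its stop.
- spring_seat (a joint): How far the black sprung seat under the wheel is pressed down: 0 at rest, stop at 8 mm. The wheel rides on it, so pressing the nut on to the wheel pushes it down. Through the wheel it pushes up on the nut with about 1 N at 0 and 2.5 N more for each mm; released, the nut may slip back to some 3 mm.
- tape: Green tape roll lying flat, 90 mm across, 24 mm high. Bystander.
- ink_jar: Amber ink jar, 60 mm across, 75 mm tall. Bystander.
- marker: Blue marker pen, 130 mm long, lying. Bystander.
- brayer: Ink roller with a wooden handle, lying, 40 mm high. Bystander.
- scissors: Scissors with green handles, lying. Bystander.
- bucket: Open metal bucket, 170 mm across and 170 mm tall. Bystander.

How it is judged (in metres and radians):
On the way, in this order (a step that is already met when the one before it is completed fails the run):
1. the yellow setter stands upright over the axle, its mouth at least 3 mm below the tip, the spring seat not yet pressed (horizontal distance between setter and axle_tip below 0.005 m and z of setter in the frame of axle_tip below -0.003 m and angle between setter's own z axis and vertical below 0.2 rad and value of joint spring_seat below 0.0007 m), for 0.05 s.
2. the setter has driven the nut on to the wheel and presses the spring seat in by at least 1.2 mm (horizontal distance between setter and axle_tip below 0.005 m and value of joint spring_seat above 0.0012 m and value of joint nut above 0.005 m), for 0.1 s.
At the end, for the whole second after the job is handed in: The nut by itself keeps the spring seat pressed in by 1.2 to 5 mm, and the yellow setter, released and at rest, stands upright (within 9 degrees) on the floor of the tray (value of joint spring_seat between 0.0012 and 0.005 m and value of joint nut above 0.005 m and x of setter in the frame of tray between -0.055 and 0.055 m and y of setter in the frame of tray between -0.095 and 0.095 m and z of setter in the frame of tray below 0.008 m and angle between setter's own z axis and vertical below 0.15 rad and linear speed of setter below 0.02 m/s and velocity of joint nut below 0.01 m/s); the robot touches nothing.
It fails at once if the spring seat is squeezed by more than 5 mm (over about 13 N on the wheel) (value of joint spring_seat above 0.005 m).
It fails at once if the red setter is moved by more than 20 mm (distance of big_setter from where it was at the start of the episode above 0.02 m).
It fails at once if the carriage, its finished wheel or its axle is struck with more than 20 N by the fingers or the arm (contact force between any of the fingers, the arm and carriage above 20 N).
It fails at once if a bystander is moved by more than 30 mm (distance of any of tape, ink_jar, marker, brayer, scissors, bucket from where it was at the start of the episode above 0.03 m).
It also fails if it takes over 64 s, if anything falls off the work surface, if the arm or the gripper's body presses on something with over 40 N, if the wrist force passes 120 N, or if a joint passes its speed limit or range.

ROBOT

A 6-joint arm with a two-finger parallel gripper is mounted at the origin on the work surface. World frame = base frame: x ahead of the robot, y to its left, z up, the work surface at z = 0. Lengths are in m, angles in degrees, forces in N, time in s.
With the tool pointing down it reaches from about 0.35 to 0.925 m from the base axis. Payload 6.4 kg.
Tool frame: the origin (TCP) lies midway between the tips of the shut fingers; the grasp point (between the pads) lies 19 mm behind it (ctrl.tcp_to_grasp is the distance from the TCP to the grasp point, in m); z points along the fingers, y is the line along which they close (so a half turn about z gives the same grasp; the last joint's range is limited). The gripper opens to 85 mm and grips with 20 to 120 N. Pads are 22 mm wide; open, the fingers measure 114 mm over their backs; the gripper's body (76 mm by 85 mm) begins 54 mm behind the grasp point. The pads swing forward as they close: fully open they stand 13 mm farther back than shut.
Start: joints at [59.238, 14.043, 89.255, -0, 76.702, -9.975], TCP at [0.231, 0.608, 0.231] pointing down, gripper open.
Joint ranges: [-179.41, 179.41], [-58.25, 129.5], [7.25, 145.43], [-54.29, 234.29], [11.92, 165.04], [-157.13, 157.13]. Speed limits (degrees/s): [147.25, 147.25, 180, 180, 180, 180].

INTERFACE

Orientations are given as a 3x3 rotation matrix whose columns are the frame's x, y, z axes.
In Python, from rig import telemetry, eyes, workorder, ctrl gives the robot as it stands.
- The arm moves only by the tool arm_command, never from a script. Its argument "increments" is a list of rows, each a list of 4 numbers: the shift along the world's x, y, z in units of 0.4 m (1.0 is 0.4 m), then the turn about the world's z in units of 2 rad (1.0 is 2 rad). A call has 1 to 8 rows; each row shifts and turns the commanded pose from where the row before left it; what a row does not reach is not made up. A row lasts 1/10 s, in which the tool goes at most 50 mm and 8.59 degrees, less where a joint would pass 70% of its speed; a pose out of reach is approached as far as the arm can. A call with a number of a shift or a turn outside -1 to 1 is refused whole. A call with a gripper value outside its range is refused whole. "grip" is the gripper command: -1 is shut, 1 is fully open, values between are in proportion, set as the call begins (left out, the last holds). The fingers move at their own pace and stop on an object; "squeeze" is the grip in N (left out, the last holds). Time passes only in rows, so rows that do not move let the fingers close. It gives the time, the measured TCP pose, the force, the opening and the grip force at its end, in the units of the state.
- telemetry.get_state(): the state, without advancing time (a new reading comes with each control period).
- eyes.snapshot(name): name is "side" or "top"; returns a dict with "pixels" (400x640x3 uint8, red, green, blue), "depth" (400x640 float32, m along the optical axis (not along the pixel's ray), 0 where there is no reading), "camera_matrix" (3x3 intrinsics, pixels), "k1" (the pictures are not rectified: a ray, as slopes to the right and down, at radius r is drawn at 1 + k1 r^2 times it, then the intrinsics apply), "T" (4x4, takes a point from camera to world coordinates). Camera axes: x right, y up, looking along -z (the intrinsics and any distortion apply to the point x, -y, -z); pixel columns grow to the right and rows downward; lengths in m; the calibration is good to about 2 mm. A picture is of the moment at which its call begins.
- workorder.hand_in(): hands the job in; it is judged then, once.
The state is a dict: "time": time; "joint_pos": joint angles; "dq": joint speeds; "joint_efforts": joint torques, N m; "position": TCP position; "tcp_rot": TCP orientation; "ft_force": force on the tool from outside, world axes, zero at the start; "wrist_torque": the same for the moment, N m; "finger_gap": finger opening in m; "grasp_force": force on a finger pad.
Only numpy, scipy, OpenCV 4.12 (cv2) and the standard library are available. Lean on these libraries where they do the work, as an engineer would, in place of code of your own. Each camera call takes 0.05 s, during which the arm holds its last target. There are 200 camera calls.

## Working session

There is one attempt and no reset: what is moved stays moved. The work goes in short steps, Python scripts to look and compute and a tool call to move; the robot and the scene stay as the last step left them, time stands still between calls to the robot, and variables do not carry over. Pictures are saved under pics/ and viewed, at most 10 in all, crops included, and the job is handed in when it is done.

Besides the shell and the picture viewer there is one more tool, called after "Call:" in YAML: its name, and indented under it one key for each argument. arm_command: Moves the arm, as the interface text tells. Shifts and turns lie within -1 to 1; 1 stands for 0.4 m of shift or 2 rad of turn. Its arguments: {"type":"object","properties":{"increments":{"type":"array","items":{"type":"array","items":{"type":"number","minimum":-1,"maximum":1}}},"grip":{"type":"number"},"squeeze":{"type":"number"}},"required":["increments"]}

```bash
mkdir -p pics; cat > h.py <<'E'
import numpy as np, cv2
from rig import telemetry, eyes, workorder, ctrl
def snap(n,save=None):
    s=eyes.snapshot(n)
    np.savez(f'/tmp/{n}.npz',**{k:s[k] for k in s})
    if save: cv2.imwrite(f'pics/{save}.png',s['pixels'][:,:,::-1])
    return s
def load(n): return dict(np.load(f'/tmp/{n}.npz'))
def rays(s,uv):
    K=s['camera_matrix'];k=float(s['k1'])
    uv=np.atleast_2d(np.asarray(uv,float))
    p=cv2.undistortPoints(uv.reshape(-1,1,2),K,np.array([k,0,0,0,0.])).reshape(-1,2)
    return np.c_[p[:,0],-p[:,1],-np.ones(len(p))]
def plane(s,uv,z):
    d=rays(s,uv)@s['T'][:3,:3].T;o=s['T'][:3,3]
    return o+d*((z-o[2])/d[:,2])[:,None]
def pts(s,uv):
    uv=np.atleast_2d(uv).astype(int);d=s['depth'][uv[:,1],uv[:,0]]
    r=rays(s,uv)*d[:,None]
    return r@s['T'][:3,:3].T+s['T'][:3,3]
def cloud(s):
    v,u=np.mgrid[0:400,0:640]
    P=pts(s,np.c_[u.ravel(),v.ravel()]).reshape(400,640,3)
    P[s['depth']==0]=np.nan
    return P
E
python3 - <<'E'
from h import *
for n in('top','side'):
    s=snap(n,n+'0'); print(n,s['T'].round(3).tolist(),s['camera_matrix'].round(1).tolist(),s['k1'])
print(telemetry.get_state(), ctrl.tcp_to_grasp)
E
```

```text
top [[0.002, 0.993, -0.116, 0.43], [-1.0, 0.0, -0.013, -0.023], [-0.013, 0.116, 0.993, 1.236], [0.0, 0.0, 0.0, 1.0]] [[458.0, 0.0, 322.3], [0.0, 458.0, 192.0], [0.0, 0.0, 1.0]] -0.056384041501169685
side [[0.999, 0.033, -0.024, 0.513], [-0.037, 0.51, -0.859, -1.11], [-0.016, 0.859, 0.511, 0.767], [0.0, 0.0, 0.0, 1.0]] [[511.9, 0.0, 308.8], [0.0, 511.9, 188.0], [0.0, 0.0, 1.0]] -0.09819296736187613
{'time': 0.1, 'joint_pos': array([ 5.92381485e+01,  1.40821690e+01,  8.93187016e+01,  6.75168615e-04,
        7.67039053e+01, -9.97519143e+00]), 'dq': array([ 0.02570723, -0.12299135, -0.22837758, -0.0750589 , -0.05683073,
        0.02120021]), 'joint_efforts': array([-1.20667744e-03, -4.30672216e+01, -3.27127719e+01, -1.99437536e-04,
        2.86975475e-03, -6.67316868e-07]), 'position': array([0.23040167, 0.60724325, 0.23026036]), 'tcp_rot': array([[-9.34907209e-01,  3.54890995e-01, -9.45172895e-04],
       [ 3.54892102e-01,  9.34905955e-01, -1.56552351e-03],
       [ 3.28057574e-04, -1.79905361e-03, -9.99998328e-01]]), 'ft_force': array([-0.15246378,  1.07693466,  0.09466511]), 'wrist_torque': array([-0.07053648,  0.00309573, -0.02935047]), 'grasp_force': 0.0, 'finger_gap': 0.08561466773025163} 0.0187
```

View pics/top0.png

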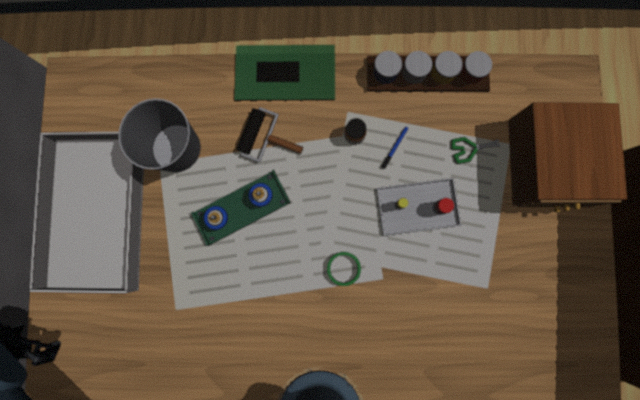

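View pics/side0.png

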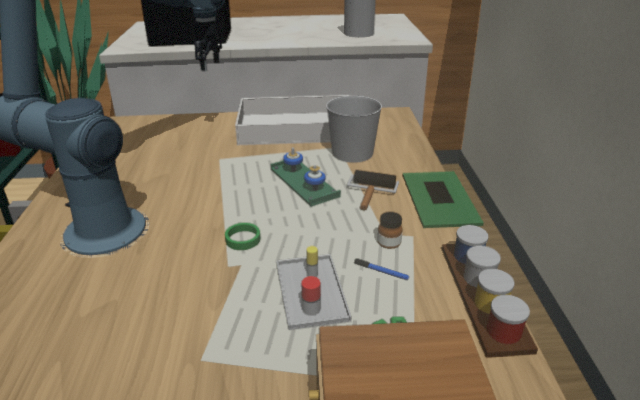

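Top view: yellow setter at (402,203), red at (445,205), and axles at (215,217) and (260,194). Next I'll measure these and enlarge the axles to see which nut is high.

```bash
python3 - <<'E'
from h import *
t=load('top');s=load('side')
def comp(s,lo,hi,box,name):
    h=cv2.cvtColor(s['pixels'],cv2.COLOR_RGB2HSV);m=cv2.inRange(h,lo,hi)
    x0,y0,x1,y1=box;k=np.zeros_like(m);k[y0:y1,x0:x1]=m[y0:y1,x0:x1]
    n,l,st,c=cv2.connectedComponentsWithStats(k)
    out=[(st[i].tolist(),c[i]) for i in range(1,n) if st[i][4]>15]
    return out,l
P=cloud(t);Q=cloud(s)
for n,S,box,lo,hi,z in[('yel top',t,(370,170,470,240),(22,100,60),(35,255,255),.075),('red top',t,(370,170,470,240),(0,120,60),(8,255,255),.075),
  ('blue top',t,(180,160,300,250),(100,120,40),(125,255,255),.06),('green top',t,(180,160,300,250),(65,60,20),(95,255,255),.012)]:
    o,l=comp(S,lo,hi,box,n)
    for a,c in o:
        print(n,a,c.round(1),plane(S,c,z).round(4))
        if n[0]=='g':
            r=cv2.minAreaRect(np.argwhere(l>0)[:,::-1].astype(np.float32));print(r,plane(S,cv2.boxPoints(r),.012).round(3).tolist())
for n,S,box,lo,hi in[('yel side',s,(270,230,350,330),(22,100,60),(35,255,255)),('blue side',s,(260,130,350,210),(100,120,40),(125,255,255))]:
    o,l=comp(S,lo,hi,box,n)
    for a,c in o: print(n,a,c.round(1))
# heights clouds around axles
for nm,C in(('top',P),('side',Q)):
  for c in([.0,0],):
    m=(C[...,2]>.05)&(C[...,2]<.12)&(C[...,0]>.3)&(C[...,0]<.55)&(C[...,1]>0)&(C[...,1]<.4)
    n,l,st,ce=cv2.connectedComponentsWithStats(m.astype(np.uint8))
    for i in range(1,n):
        if st[i][4]>10:
            q=C[l==i];print(nm,st[i].tolist(),q.mean(0).round(3),'zpct',np.percentile(q[:,2],[50,80,90,97,100]).round(4))
a=cv2.resize(t['pixels'][165:245,185:295],None,fx=5,fy=5,interpolation=3)
b=cv2.resize(s['pixels'][135:210,262:345],None,fx=5,fy=5,interpolation=3)
H=max(a.shape[0],b.shape[0]);f=lambda i:cv2.copyMakeBorder(i,0,H-i.shape[0],0,0,0)
im=np.hstack([f(a),f(b)]);im=cv2.resize(im,None,fx=.8,fy=.8)
cv2.imwrite('pics/ax.png',cv2.convertScaleAbs(im,alpha=1.5)[:,:,::-1]);print(im.shape)
E
```

```text
yel top [397, 198, 11, 10, 78] [402.3 202.6] [[ 0.5384 -0.2113  0.075 ]]
red top [438, 198, 16, 15, 169] [445.5 205.1] [[ 0.5322 -0.3215  0.075 ]]
blue top [248, 183, 25, 24, 259] [260.  194.7] [[0.5602 0.1537 0.06  ]]
blue top [203, 206, 25, 24, 272] [215.5 217.6] [[0.5007 0.2682 0.06  ]]
green top [192, 171, 97, 74, 2197] [241.3 209. ] [[0.5269 0.2109 0.012 ]]
((239.94290161132812, 207.86746215820312), (35.48231887817383, 93.69722747802734), 62.3005256652832) [[0.513, 0.349, 0.012], [0.632, 0.126, 0.012], [0.546, 0.081, 0.012], [0.429, 0.302, 0.012]]
yel side [307, 246, 10, 19, 165] [311.7 255.1]
blue side [284, 155, 18, 9, 90] [292.5 159.9]
blue side [305, 172, 20, 12, 94] [314.3 178.5]
top [250, 198, 22, 8, 120] [0.543 0.152 0.062] zpct [0.0602 0.0634 0.068  0.0814 0.0849]
top [204, 206, 24, 23, 439] [0.502 0.267 0.065] zpct [0.0641 0.0692 0.0712 0.0818 0.0942]
side [283, 148, 20, 17, 220] [0.503 0.258 0.064] zpct [0.0637 0.069  0.0719 0.082  0.0913]
side [304, 171, 6, 12, 54] [0.543 0.148 0.059] zpct [0.0588 0.0618 0.0632 0.0641 0.0651]
(320, 772, 3)
```

View pics/ax.png

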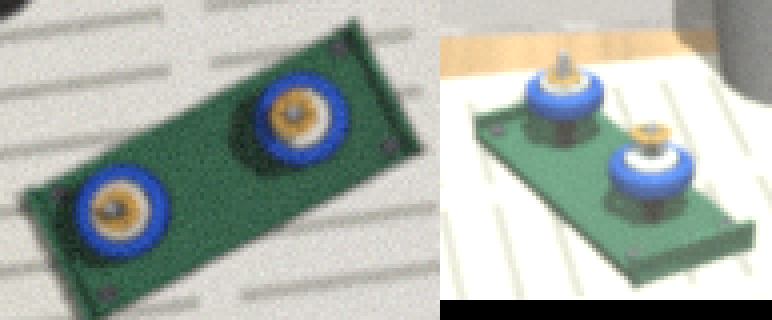

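The high nut is on the axle at top-view pixel (260,194), the one nearer the side camera; the finished axle is at (215,217). I'll triangulate both objects from the two views.

```bash
cat >> h.py <<'E'
def mask(s,lo,hi,box):
    h=cv2.cvtColor(s['pixels'],cv2.COLOR_RGB2HSV);m=cv2.inRange(h,lo,hi)
    x0,y0,x1,y1=box;k=np.zeros_like(m);k[y0:y1,x0:x1]=m[y0:y1,x0:x1]
    n,l,st,c=cv2.connectedComponentsWithStats(k)
    i=1+np.argmax(st[1:,4]);return (l==i),st[i].tolist(),c[i]
def tri(s1,u1,s2,u2):
    A=[];b=[]
    for s,u in((s1,u1),(s2,u2)):
        d=(rays(s,u)@s['T'][:3,:3].T)[0];d/=np.linalg.norm(d);M=np.eye(3)-np.outer(d,d);A.append(M);b.append(M@s['T'][:3,3])
    A=np.vstack(A);b=np.hstack(b);x=np.linalg.lstsq(A,b,rcond=None)[0]
    return x,np.linalg.norm(A@x-b)
E
python3 - <<'E'
from h import *
t=load('top');s=load('side')
br=((10,90,60),(28,255,255))
mt,a,ct=mask(t,*br,(250,180,272,207));ms,b,cs=mask(s,*br,(300,158,330,180))
print('nut',a,ct,b,cs,tri(t,ct,s,cs),plane(t,ct,.083),plane(s,cs,.083))
bl=((100,100,40),(125,255,255))
for bt,bs in(((240,175,280,215),(300,165,335,195)),((195,195,235,235),(280,145,306,171))):
    _,a,c=mask(t,*bl,bt);
    m=mask(t,*bl,bt)[0];hull=cv2.convexHull(np.argwhere(m)[:,::-1].astype(np.float32));(cx,cy),r=cv2.minEnclosingCircle(hull)
    m2,_,c2=mask(s,*bl,bs)
    print('wheel',a,(cx,cy,r),plane(t,(cx,cy),.055),plane(t,(cx,cy),.06),plane(s,c2,.055))
ye=((20,100,60),(38,255,255))
m,a,c=mask(t,*ye,(380,180,430,230));m2,b,c2=mask(s,*ye,(295,235,330,275))
C=cloud(t);q=C[m];print('yel top',a,c,plane(t,c,.079),'top face',np.percentile(q[:,2],[10,50,90]),q[q[:,2]>.072].mean(0), len(q))
q=cloud(s)[m2];print('yel side',b,c2,tri(t,c,s,c2),'cloud z',np.percentile(q[:,2],[2,50,98]),'top',q[q[:,2]>.076].mean(0))
im=np.hstack([cv2.resize(t['pixels'][170:235,370:465],None,fx=4,fy=4),cv2.resize(s['pixels'][240:305,280:375],None,fx=4,fy=4)])
E
```

```text
nut [253, 188, 11, 11, 82] [257.97560976 193.09756098] [310, 167, 9, 4, 23] [314.26086957 168.60869565] (array([0.56309871, 0.1564396 , 0.07684482]), np.float64(0.0009326242325405814)) [[0.56173006 0.15545745 0.083     ]] [[0.56330481 0.14530374 0.083     ]]
wheel [248, 183, 25, 24, 271] (259.8035583496094, 194.55714416503906, 12.295541763305664) [[0.56111852 0.15495513 0.055     ]] [[0.56056195 0.15420047 0.06      ]] [[0.56186988 0.13802532 0.055     ]]
wheel [203, 206, 25, 24, 278] (215.1575927734375, 217.5933837890625, 12.431208610534668) [[0.50091638 0.27030553 0.055     ]] [[0.5006148  0.26906231 0.06      ]] [[0.50304008 0.25491028 0.055     ]]
yel top [397, 198, 11, 10, 78] [402.29487179 202.62820513] [[ 0.53801605 -0.21068437  0.079     ]] top face [0.06953014 0.07856771 0.08174884] [ 0.5388344  -0.21179117  0.07884646] 78
yel side [307, 246, 10, 19, 165] [311.72121212 255.13333333] (array([ 0.54031855, -0.21360103,  0.06091906]), np.float64(0.0008585144970733317)) cloud z [nan nan nan] top [ 0.54051683 -0.21600554  0.07902473]
```

Call:
arm_command:
  increments:
    - [0.043,-0.114,0,-0.0336]
    - [0.043,-0.114,0,-0.0336]
    - [0.043,-0.114,0,-0.0336]
    - [0.043,-0.114,0,-0.0336]
    - [0.043,-0.114,0,-0.0336]
    - [0.043,-0.114,0,-0.0336]
    - [0.043,-0.114,0,-0.0336]
    - [0.043,-0.114,0,-0.0336]
  grip: 1

```text
time: 0.9
position: [0.3682, 0.2411, 0.231]
tcp_rot: [[-0.62, 0.785, -0.0], [0.785, 0.62, -0.0], [-0.0, -0.0, -1.0]]
ft_force: [1.6, 0.5, -0.0]
finger_gap: 0.085
grasp_force: 0.0
```

Call:
arm_command:
  increments:
    - [0.043,-0.114,0,-0.0336]
    - [0.043,-0.114,0,-0.0336]
    - [0.043,-0.114,0,-0.0336]
    - [0.043,-0.114,0,-0.0336]
    - [0.043,-0.114,0,-0.0336]
    - [0.043,-0.114,0,-0.0336]
    - [0.043,-0.114,0,-0.0336]
    - [0.043,-0.114,0,-0.0336]

```text
time: 1.7
position: [0.506, -0.1239, 0.231]
tcp_rot: [[-0.129, 0.992, -0.0], [0.992, 0.129, 0.0], [0.0, -0.0, -1.0]]
ft_force: [0.4, 0.8, -0.1]
finger_gap: 0.0853
grasp_force: 0.0
```

Call:
arm_command:
  increments:
    - [0.043,-0.114,0,-0.0336]
    - [0.043,-0.114,0,-0.0336]
    - [0,0,0,0]
    - [0,0,0,0]

```text
time: 2.1
position: [0.5399, -0.2137, 0.2304]
tcp_rot: [[0.003, 1.0, -0.002], [1.0, -0.003, 0.001], [0.001, -0.002, -1.0]]
ft_force: [0.2, 0.0, -0.0]
finger_gap: 0.086
grasp_force: 0.0
```

Call:
arm_command:
  increments:
    - [0,0,-0.1,0]
    - [0,0,-0.1,0]
    - [0,0,-0.1,0]
    - [0,0,-0.1,0]
    - [0,0,-0.05,0]
    - [0,0,-0.02,0]
    - [0,0,0,0]
    - [0,0,0,0]

```text
time: 2.9
position: [0.5412, -0.2131, 0.0449]
tcp_rot: [[0.001, 1.0, 0.002], [1.0, -0.001, -0.001], [-0.001, 0.002, -1.0]]
ft_force: [0.2, -0.2, -0.4]
finger_gap: 0.0854
grasp_force: 0.0
```

```bash
python3 - <<'E'
from h import *
t=snap('top');s=snap('side')
im=np.hstack([cv2.resize(t['pixels'][150:250,350:450],None,fx=4,fy=4),cv2.resize(s['pixels'][215:315,260:360],None,fx=4,fy=4)])
cv2.imwrite('pics/g1.png',im[:,:,::-1])
print(telemetry.get_state()['position'])
E
```

```text
[ 0.54151405 -0.21359149  0.04528756]
```

View pics/g1.png

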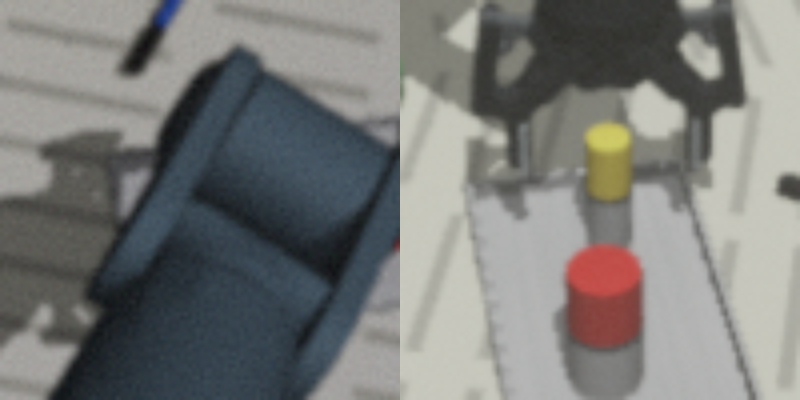

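The setter sits centred between the fingers (608 px, against finger edges at 528 and 690). I'll close on it now.

Call:
arm_command:
  increments:
    - [0,0,0,0]
    - [0,0,0,0]
    - [0,0,0,0]
    - [0,0,0,0]
    - [0,0,0,0]
    - [0,0,0,0]
    - [0,0,0,0]
    - [0,0,0,0]
  grip: -1
  squeeze: 70

```text
time: 3.8
position: [0.5405, -0.2132, 0.0436]
tcp_rot: [[0.002, 1.0, 0.0], [1.0, -0.002, -0.0], [-0.0, 0.0, -1.0]]
ft_force: [-0.8, 0.3, 4.5]
finger_gap: 0.0244
grasp_force: 68.7
```

Call:
arm_command:
  increments:
    - [0,0,0.05,0]
    - [0,0,0.1,0]
    - [0,0,0.1,0]
    - [0,0,0.1,0]
    - [0,0,0,0]
    - [0,0,0,0]

```text
time: 4.4
position: [0.5404, -0.2131, 0.1836]
tcp_rot: [[0.002, 1.0, 0.001], [1.0, -0.002, -0.001], [-0.001, 0.001, -1.0]]
ft_force: [-0.3, 0.5, -1.8]
finger_gap: 0.0242
grasp_force: 68.9
```

```bash
python3 - <<'E'
from h import *
s=snap('side');S=telemetry.get_state();print({k:np.round(S[k],4).tolist() for k in('time','position','ft_force','wrist_torque','finger_gap','grasp_force')})
cv2.imwrite('pics/g2.png',s['pixels'][:,:,::-1])
cv2.imwrite('pics/g2.png',cv2.resize(s['pixels'][100:280,240:400],None,fx=3,fy=3)[:,:,::-1])
E
```

```text
{'time': 4.45, 'position': [0.5395, -0.2126, 0.1819], 'ft_force': [0.1433, -0.2186, -1.0512], 'wrist_torque': [-0.0588, 0.0117, -0.0075], 'finger_gap': 0.0241, 'grasp_force': 68.9063}
```

View pics/g2.png

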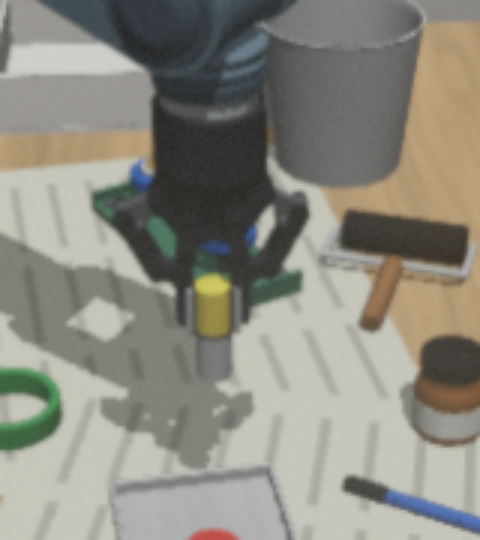

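The setter is held upright. I'll carry it over the axle.

Call:
arm_command:
  increments:
    - [0.008,0.11,0,0]
    - [0.008,0.12,0,0]
    - [0.008,0.12,0,0]
    - [0.008,0.12,0,0]
    - [0.008,0.12,0,0]
    - [0.008,0.12,0,0]
    - [0.005,0.1,0,0]
    - [0.0045,0.076,0,0]

```text
time: 5.25
position: [0.5613, 0.1437, 0.1803]
tcp_rot: [[-0.0, 1.0, -0.005], [1.0, 0.0, -0.0], [-0.0, -0.005, -1.0]]
ft_force: [0.5, -0.2, -1.2]
finger_gap: 0.0239
grasp_force: 68.9
```

Call:
arm_command:
  increments:
    - [0,0.03,-0.04,0]
    - [0,0,-0.04,0]
    - [0,0,0,0]
    - [0,0,0,0]

```text
time: 5.65
position: [0.5624, 0.1518, 0.1494]
tcp_rot: [[0.003, 1.0, -0.004], [1.0, -0.003, -0.001], [-0.001, -0.004, -1.0]]
ft_force: [-0.4, -0.6, -0.7]
finger_gap: 0.0248
grasp_force: 68.9
```

```bash
cat > look.py <<'E'
from h import *
import sys
t=snap('top');s=snap('side');S=telemetry.get_state();print({k:np.round(S[k],4).tolist() for k in('time','position','ft_force','wrist_torque','grasp_force')})
a=cv2.resize(s['pixels'][110:210,265:365],None,fx=5,fy=5,interpolation=3)
cv2.imwrite(f'pics/{sys.argv[1]}.png',cv2.convertScaleAbs(a,alpha=1.4)[:,:,::-1])
E
python3 look.py a1
```

```text
{'time': 5.75, 'position': [0.5636, 0.1521, 0.1514], 'ft_force': [-0.2813, 0.6339, -0.9795], 'wrist_torque': [-0.011, -0.0075, -0.0056], 'grasp_force': 68.8725}
```

View pics/a1.png

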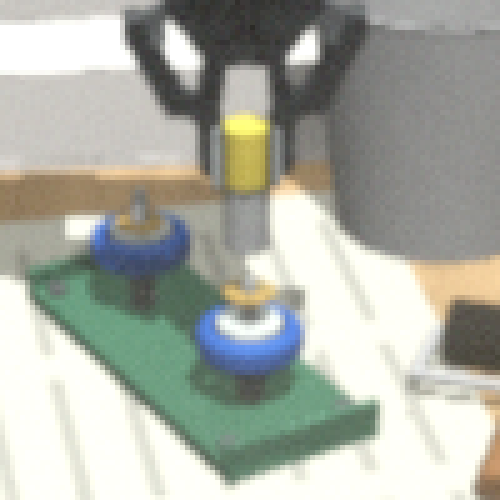

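```bash
python3 - <<'E'
from h import *
s=load('side')
def ony(uv,y):
    d=(rays(s,uv)@s['T'][:3,:3].T)[0];o=s['T'][:3,3];return o+d*((y-o[1])/d[1])
for n,lo,hi,b in(('yel',(20,90,50),(38,255,255),(300,125,330,155)),('blue',(100,100,40),(125,255,255),(300,170,330,190)),('brass',(8,70,50),(30,255,255),(306,164,324,174))):
    m,st,c=mask(s,lo,hi,b);u=np.argwhere(m)[:,1];mid=(u.min()+u.max())/2
    print(n,st,c.round(2),mid,'x',ony((c[0],c[1]),.153).round(4),ony((mid,c[1]),.153).round(4)[0])
g=s['pixels'].astype(int)
# axle tip rows and setter mouth
for r in range(156,172): print(r,[tuple(g[r,c])[1] for c in range(304,326)])
for z,y in((.1105,.140),(.09,.1505),(.0905,.1535)): 
    p=np.linalg.inv(s['T'])@np.array([.5635,y,z,1]);q=cv2.projectPoints(np.array([[p[0],-p[1],-p[2]]]),np.zeros(3),np.zeros(3),s['camera_matrix'],np.array([float(s['k1']),0,0,0]))[0];print(z,y,q.ravel())
E
```

```text
yel [310, 133, 9, 15, 130] [313.97 140.16] 314.0 x [0.5638 0.153  0.167 ] 0.5639
blue [304, 171, 21, 14, 138] [313.93 178.8 ] 314.0 x [0.5623 0.153  0.0459] 0.5625
brass [309, 167, 11, 4, 31] [314.06 168.42] 314.0 x [0.5631 0.153  0.0794] 0.5629
156 [np.int64(112), np.int64(114), np.int64(111), np.int64(116), np.int64(118), np.int64(108), np.int64(99), np.int64(104), np.int64(109), np.int64(110), np.int64(110), np.int64(113), np.int64(110), np.int64(104), np.int64(116), np.int64(162), np.int64(183), np.int64(189), np.int64(187), np.int64(188), np.int64(188), np.int64(186)]
157 [np.int64(112), np.int64(104), np.int64(103), np.int64(111), np.int64(117), np.int64(108), np.int64(97), np.int64(101), np.int64(107), np.int64(110), np.int64(112), np.int64(111), np.int64(109), np.int64(105), np.int64(113), np.int64(154), np.int64(180), np.int64(187), np.int64(187), np.int64(188), np.int64(187), np.int64(187)]
158 [np.int64(118), np.int64(110), np.int64(101), np.int64(107), np.int64(114), np.int64(106), np.int64(96), np.int64(103), np.int64(110), np.int64(113), np.int64(111), np.int64(113), np
[... 3885 characters left out ...]
np.int64(77), np.int64(85), np.int64(104), np.int64(117), np.int64(123), np.int64(120), np.int64(122), np.int64(124), np.int64(124), np.int64(120), np.int64(117), np.int64(118), np.int64(120), np.int64(114), np.int64(103), np.int64(103), np.int64(125)]
171 [np.int64(78), np.int64(78), np.int64(75), np.int64(82), np.int64(90), np.int64(89), np.int64(102), np.int64(106), np.int64(106), np.int64(97), np.int64(89), np.int64(91), np.int64(103), np.int64(115), np.int64(123), np.int64(137), np.int64(128), np.int64(114), np.int64(113), np.int64(111), np.int64(109), np.int64(134)]
0.1105 0.14 [314.31250539 160.7597775 ]
0.09 0.1505 [314.21794306 165.51727699]
0.0905 0.1535 [314.1666966  164.85347332]
```

Call:
arm_command:
  increments:
    - [-0.0025,0,-0.015,0]
    - [0,0,-0.015,0]
    - [0,0,-0.01,0]
    - [0,0,-0.005,0]
    - [0,0,-0.005,0]
    - [0,0,-0.005,0]
    - [0,0,0,0]
    - [0,0,0,0]

```text
time: 6.55
position: [0.5623, 0.1534, 0.1294]
tcp_rot: [[0.001, 1.0, 0.0], [1.0, -0.001, 0.0], [0.0, 0.0, -1.0]]
ft_force: [-0.2, -0.1, -1.3]
finger_gap: 0.0244
grasp_force: 68.9
```

Call:
arm_command:
  increments:
    - [0,0,-0.003,0]
    - [0,0,-0.003,0]
    - [0,0,-0.002,0]
    - [0,0,0,0]
    - [0,0,0,0]

```text
time: 7.05
position: [0.5623, 0.1533, 0.126]
tcp_rot: [[0.002, 1.0, -0.0], [1.0, -0.002, -0.0], [-0.0, -0.0, -1.0]]
ft_force: [-0.6, -0.1, -0.8]
finger_gap: 0.0246
grasp_force: 68.9
```

```bash
python3 look.py a2
```

```text
{'time': 7.15, 'position': [0.5623, 0.1533, 0.1261], 'ft_force': [-0.0587, -0.1824, -0.7534], 'wrist_torque': [0.0083, 0.005, -0.0621], 'grasp_force': 68.8725}
```

View pics/a2.png

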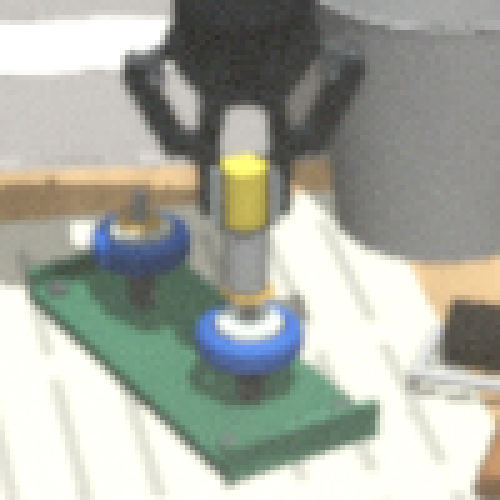

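Call:
arm_command:
  increments:
    - [0.002,0,0,0]
    - [0.002,0,0,0]
    - [0,0,0,0]
    - [0,0,0,0]

```text
time: 7.55
position: [0.5639, 0.1533, 0.1261]
tcp_rot: [[0.002, 1.0, 0.0], [1.0, -0.002, -0.0], [-0.0, 0.0, -1.0]]
ft_force: [-0.1, -1.0, -1.4]
finger_gap: 0.0245
grasp_force: 68.9
```

Call:
arm_command:
  increments:
    - [-0.002,0,0,0]
    - [-0.002,0,0,0]
    - [-0.002,0,0,0]
    - [-0.002,0,0,0]
    - [0,0,0,0]
    - [0,0,0,0]

```text
time: 8.15
position: [0.5608, 0.1533, 0.1262]
tcp_rot: [[0.002, 1.0, 0.0], [1.0, -0.002, 0.0], [0.0, 0.0, -1.0]]
ft_force: [0.0, -0.7, -0.2]
finger_gap: 0.0246
grasp_force: 68.9
```

Call:
arm_command:
  increments:
    - [0.002,0,0,0]
    - [0.002,0,0,0]
    - [0,0.002,0,0]
    - [0,0.002,0,0]
    - [0,0,0,0]
    - [0,0,0,0]

```text
time: 8.75
position: [0.5622, 0.1549, 0.1261]
tcp_rot: [[0.002, 1.0, -0.0], [1.0, -0.002, -0.0], [-0.0, -0.0, -1.0]]
ft_force: [0.6, 0.2, -0.8]
finger_gap: 0.0247
grasp_force: 68.9
```

Call:
arm_command:
  increments:
    - [0,-0.002,0,0]
    - [0,-0.002,0,0]
    - [0,-0.002,0,0]
    - [0,-0.002,0,0]
    - [0,0,0,0]
    - [0,0,0,0]

```text
time: 9.35
position: [0.5623, 0.1517, 0.1261]
tcp_rot: [[0.002, 1.0, 0.0], [1.0, -0.002, 0.0], [0.0, 0.0, -1.0]]
ft_force: [0.4, -1.2, -1.6]
finger_gap: 0.0242
grasp_force: 68.9
```

No lateral contact within ±1.6 mm, so the bore is centred. I'll re-centre and press down slowly.

Call:
arm_command:
  increments:
    - [0,0.004,0,0]
    - [0,0,-0.0025,0]
    - [0,0,-0.0025,0]
    - [0,0,0,0]

```text
time: 9.75
position: [0.5621, 0.1533, 0.1238]
tcp_rot: [[0.001, 1.0, -0.001], [1.0, -0.001, -0.0], [-0.0, -0.001, -1.0]]
ft_force: [-0.3, 0.2, -0.8]
finger_gap: 0.0245
grasp_force: 68.9
```

Call:
arm_command:
  increments:
    - [0,0,-0.0025,0]
    - [0,0,-0.0025,0]
    - [0,0,0,0]
    - [0,0,0,0]

```text
time: 10.15
position: [0.5624, 0.1533, 0.1227]
tcp_rot: [[0.002, 1.0, 0.0], [1.0, -0.002, -0.0], [-0.0, 0.0, -1.0]]
ft_force: [-1.8, -0.5, 6.0]
finger_gap: 0.0244
grasp_force: 69.6
```

Call:
arm_command:
  increments:
    - [0,0,-0.0025,0]
    - [0,0,-0.0025,0]
    - [0,0,0,0]
    - [0,0,0,0]

```text
time: 10.55
position: [0.5625, 0.1533, 0.121]
tcp_rot: [[0.002, 1.0, 0.0], [1.0, -0.002, -0.0], [-0.0, 0.0, -1.0]]
ft_force: [-2.5, -0.5, 7.1]
finger_gap: 0.0245
grasp_force: 69.8
```

Call:
arm_command:
  increments:
    - [-0.00125,0,-0.0025,0]
    - [0,0,-0.0025,0]
    - [0,0,0,0]
    - [0,0,0,0]

```text
time: 10.95
position: [0.5624, 0.1533, 0.1193]
tcp_rot: [[0.002, 1.0, 0.001], [1.0, -0.002, 0.0], [0.0, 0.001, -1.0]]
ft_force: [-1.4, -0.9, 6.8]
finger_gap: 0.0244
grasp_force: 69.8
```

Call:
arm_command:
  increments:
    - [0,0,-0.00125,0]
    - [0,0,-0.00125,0]
    - [0,0,0,0]
    - [0,0,0,0]

```text
time: 11.35
position: [0.5624, 0.1533, 0.1183]
tcp_rot: [[0.002, 1.0, 0.001], [1.0, -0.002, -0.0], [-0.0, 0.001, -1.0]]
ft_force: [-2.2, -1.3, 7.3]
finger_gap: 0.0243
grasp_force: 69.9
```

Call:
arm_command:
  increments:
    - [0,0,-0.00125,0]
    - [0,0,-0.00125,0]
    - [0,0,0,0]
    - [0,0,0,0]

```text
time: 11.75
position: [0.5624, 0.1533, 0.1173]
tcp_rot: [[0.001, 1.0, 0.001], [1.0, -0.001, -0.0], [-0.0, 0.001, -1.0]]
ft_force: [-1.7, -0.4, 7.9]
finger_gap: 0.0245
grasp_force: 69.9
```

Call:
arm_command:
  increments:
    - [0,0,-0.00125,0]
    - [0,0,-0.00125,0]
    - [0,0,0,0]
    - [0,0,0,0]

```text
time: 12.15
position: [0.5624, 0.1533, 0.1163]
tcp_rot: [[0.002, 1.0, 0.001], [1.0, -0.002, -0.0], [-0.0, 0.001, -1.0]]
ft_force: [-2.8, -0.5, 6.8]
finger_gap: 0.0247
grasp_force: 69.9
```

Call:
arm_command:
  increments:
    - [0,0,-0.00125,0]
    - [0,0,-0.00125,0]
    - [0,0,0,0]
    - [0,0,0,0]

```text
time: 12.55
position: [0.5624, 0.1534, 0.1153]
tcp_rot: [[0.001, 1.0, 0.001], [1.0, -0.001, 0.0], [0.0, 0.001, -1.0]]
ft_force: [-3.1, 0.4, 6.4]
finger_gap: 0.0242
grasp_force: 69.9
```

Call:
arm_command:
  increments:
    - [0,0,-0.00125,0]
    - [0,0,-0.00125,0]
    - [0,0,0,0]
    - [0,0,0,0]

```text
time: 12.95
position: [0.5624, 0.1533, 0.1143]
tcp_rot: [[0.002, 1.0, 0.001], [1.0, -0.002, 0.0], [0.0, 0.001, -1.0]]
ft_force: [-1.6, -0.6, 7.4]
finger_gap: 0.0245
grasp_force: 69.9
```

Call:
arm_command:
  increments:
    - [0,0,-0.00125,0]
    - [0,0,-0.00125,0]
    - [0,0,0,0]
    - [0,0,0,0]

```text
time: 13.35
position: [0.5624, 0.1534, 0.1133]
tcp_rot: [[0.002, 1.0, 0.001], [1.0, -0.002, 0.0], [0.0, 0.001, -1.0]]
ft_force: [-3.4, -0.5, 6.7]
finger_gap: 0.0245
grasp_force: 69.9
```

Call:
arm_command:
  increments:
    - [0,0,-0.00125,0]
    - [0,0,-0.00125,0]
    - [0,0,0,0]
    - [0,0,0,0]

```text
time: 13.75
position: [0.5624, 0.1533, 0.1123]
tcp_rot: [[0.002, 1.0, 0.001], [1.0, -0.002, 0.0], [0.0, 0.001, -1.0]]
ft_force: [-1.9, -1.5, 7.5]
finger_gap: 0.0245
grasp_force: 69.9
```

Call:
arm_command:
  increments:
    - [0,0,-0.00125,0]
    - [0,0,-0.00125,0]
    - [0,0,0,0]
    - [0,0,0,0]

```text
time: 14.15
position: [0.5624, 0.1533, 0.1113]
tcp_rot: [[0.002, 1.0, 0.001], [1.0, -0.002, 0.0], [0.0, 0.001, -1.0]]
ft_force: [-2.6, 0.1, 7.1]
finger_gap: 0.0246
grasp_force: 69.9
```

Call:
arm_command:
  increments:
    - [0,0,-0.00125,0]
    - [0,0,-0.00125,0]
    - [0,0,0,0]
    - [0,0,0,0]

```text
time: 14.55
position: [0.5624, 0.1533, 0.1103]
tcp_rot: [[0.002, 1.0, 0.001], [1.0, -0.002, 0.0], [0.0, 0.001, -1.0]]
ft_force: [-2.2, -0.3, 7.4]
finger_gap: 0.0247
grasp_force: 69.9
```

Call:
arm_command:
  increments:
    - [0,0,-0.00125,0]
    - [0,0,-0.00125,0]
    - [0,0,0,0]
    - [0,0,0,0]

```text
time: 14.95
position: [0.5624, 0.1533, 0.1093]
tcp_rot: [[0.002, 1.0, 0.001], [1.0, -0.002, 0.0], [0.0, 0.001, -1.0]]
ft_force: [-1.7, -0.7, 7.9]
finger_gap: 0.0246
grasp_force: 69.9
```

Call:
arm_command:
  increments:
    - [0,0,-0.00125,0]
    - [0,0,-0.00125,0]
    - [0,0,0,0]
    - [0,0,0,0]

```text
time: 15.35
position: [0.5624, 0.1533, 0.1083]
tcp_rot: [[0.002, 1.0, 0.001], [1.0, -0.002, 0.0], [0.0, 0.001, -1.0]]
ft_force: [-3.0, -0.2, 7.1]
finger_gap: 0.0244
grasp_force: 69.9
```

Call:
arm_command:
  increments:
    - [0,0,-0.00125,0]
    - [0,0,0,0]
    - [0,0,0,0]

```text
time: 15.65
position: [0.5624, 0.1533, 0.1078]
tcp_rot: [[0.001, 1.0, 0.001], [1.0, -0.001, -0.0], [-0.0, 0.001, -1.0]]
ft_force: [-3.3, -0.3, 7.1]
finger_gap: 0.0246
grasp_force: 69.9
```

Call:
arm_command:
  increments:
    - [0,0,-0.00125,0]
    - [0,0,-0.00125,0]
    - [0,0,0,0]
    - [0,0,0,0]

```text
time: 16.05
position: [0.5624, 0.1533, 0.1069]
tcp_rot: [[0.002, 1.0, 0.001], [1.0, -0.002, 0.0], [0.0, 0.001, -1.0]]
ft_force: [-2.2, -1.0, 7.4]
finger_gap: 0.0246
grasp_force: 69.9
```

```bash
python3 look.py a3
```

```text
{'time': 16.15, 'position': [0.5624, 0.1533, 0.1068], 'ft_force': [-2.822, -0.2441, 7.671], 'wrist_torque': [-0.1171, 0.582, 0.02], 'grasp_force': 69.853}
```

View pics/a3.png

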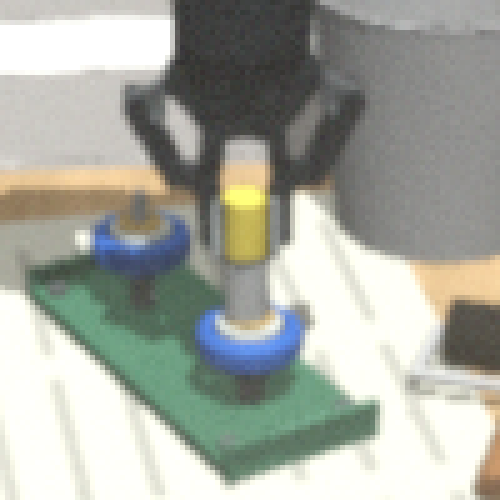

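The nut is now just above the white hub, and the setter has not slipped in the grip.

Call:
arm_command:
  increments:
    - [0,0,-0.00125,0]
    - [0,0,-0.00125,0]
    - [0,0,0,0]
    - [0,0,0,0]

```text
time: 16.55
position: [0.5625, 0.1533, 0.1062]
tcp_rot: [[0.001, 1.0, 0.001], [1.0, -0.001, -0.0], [-0.0, 0.001, -1.0]]
ft_force: [-3.4, -1.1, 9.8]
finger_gap: 0.0241
grasp_force: 70.1
```

Call:
arm_command:
  increments:
    - [0,0,-0.00125,0]
    - [0,0,-0.00125,0]
    - [0,0,0,0]
    - [0,0,0,0]

```text
time: 16.95
position: [0.5625, 0.1534, 0.1055]
tcp_rot: [[0.001, 1.0, 0.001], [1.0, -0.001, -0.0], [-0.0, 0.001, -1.0]]
ft_force: [-3.8, -1.3, 11.0]
finger_gap: 0.0244
grasp_force: 70.2
```

Call:
arm_command:
  increments:
    - [0,0,-0.00125,0]
    - [0,0,-0.00125,0]
    - [0,0,0,0]
    - [0,0,0,0]
    - [0,0,0,0]

```text
time: 17.45
position: [0.5625, 0.1534, 0.1047]
tcp_rot: [[0.001, 1.0, 0.001], [1.0, -0.001, -0.0], [-0.0, 0.001, -1.0]]
ft_force: [-5.3, -1.8, 12.3]
finger_gap: 0.0241
grasp_force: 70.4
```

Call:
arm_command:
  increments:
    - [0,0,-0.00125,0]
    - [0,0,0,0]
    - [0,0,0,0]
    - [0,0,0,0]

```text
time: 17.85
position: [0.5626, 0.1533, 0.1044]
tcp_rot: [[0.001, 1.0, 0.001], [1.0, -0.001, -0.0], [-0.0, 0.001, -1.0]]
ft_force: [-5.7, -1.2, 12.8]
finger_gap: 0.0247
grasp_force: 70.5
```

```bash
python3 - <<'E'
from h import *
F=[];
for i in range(8):
    eyes.snapshot('side');S=telemetry.get_state();F.append(np.r_[S['ft_force'],S['position']])
print(np.mean(F,0).round(4),np.std(F,0).round(3))
E
```

```text
[-5.6543 -0.8208 13.3377  0.5625  0.1534  0.1044] [0.484 0.43  0.453 0.    0.    0.   ]
```

Both the force and the travel put the seat at about 2.0 mm. Next I'll withdraw straight up and check the nut.

Call:
arm_command:
  increments:
    - [0,0,0.005,0]
    - [0,0,0.01,0]
    - [0,0,0.02,0]
    - [0,0,0.03,0]
    - [0,0,0.05,0]
    - [0,0,0.05,0]
    - [0,0,0.04,0]
    - [0,0,0,0]

```text
time: 19.05
position: [0.5634, 0.1534, 0.1875]
tcp_rot: [[0.001, 1.0, 0.005], [1.0, -0.001, 0.0], [0.0, 0.005, -1.0]]
ft_force: [0.3, -0.5, -0.0]
finger_gap: 0.0245
grasp_force: 69.2
```

```bash
python3 look.py a4; python3 - <<'E'
from h import *
s=load('side');g=s['pixels']
m,st,c=mask(s,(100,100,40),(125,255,255),(300,165,330,195));print('blue',st,c)
m,st,c=mask(s,(8,70,50),(30,255,255),(306,160,324,180));print('brass',st,c)
E
```

```text
{'time': 19.15, 'position': [0.5616, 0.1532, 0.1841], 'ft_force': [0.3697, 0.4342, -1.4769], 'wrist_torque': [0.0624, -0.0022, 0.0351], 'grasp_force': 69.1777}
blue [304, 172, 21, 13, 140] [314.07142857 179.54285714]
brass [310, 172, 9, 4, 20] [314.3 174. ]
```

View pics/a4.png

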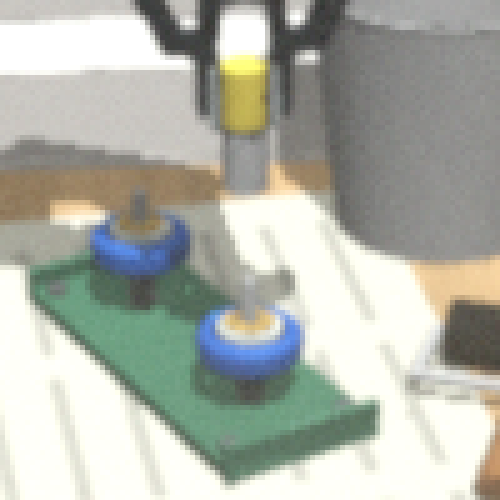

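The wheel dropped 0.74 px, about 2 mm, and the nut sits on the hub. I'll take the setter back to the tray.

Call:
arm_command:
  increments:
    - [-0.0065,-0.1,0,0]
    - [-0.0065,-0.12,0,0]
    - [-0.0065,-0.12,0,0]
    - [-0.0065,-0.12,0,0]
    - [-0.0065,-0.12,0,0]
    - [-0.0065,-0.12,0,0]
    - [-0.0065,-0.12,0,0]
    - [-0.0065,-0.096,0,0]

```text
time: 19.95
position: [0.5397, -0.2152, 0.1825]
tcp_rot: [[0.003, 1.0, -0.002], [1.0, -0.003, 0.001], [0.001, -0.002, -1.0]]
ft_force: [0.6, -0.7, -1.3]
finger_gap: 0.0243
grasp_force: 69.2
```

Call:
arm_command:
  increments:
    - [0,0,-0.08,0]
    - [0,0,-0.08,0]
    - [0,0,-0.08,0]
    - [0,0,-0.06,0]
    - [0,0,-0.02,0]
    - [0,0,0,0]
    - [0,0,0,0]

```text
time: 20.65
position: [0.5415, -0.2134, 0.0569]
tcp_rot: [[0.001, 1.0, 0.001], [1.0, -0.001, -0.001], [-0.001, 0.001, -1.0]]
ft_force: [-0.5, -0.6, -0.2]
finger_gap: 0.0245
grasp_force: 69.3
```

Lower about 12 mm more, watching the force.

Call:
arm_command:
  increments:
    - [0,0,-0.01,0]
    - [0,0,-0.01,0]
    - [0,0,-0.006,0]
    - [0,0,0,0]
    - [0,0,0,0]

```text
time: 21.15
position: [0.541, -0.2131, 0.0458]
tcp_rot: [[0.002, 1.0, 0.0], [1.0, -0.002, -0.0], [-0.0, 0.0, -1.0]]
ft_force: [-0.1, -0.0, -0.2]
finger_gap: 0.0242
grasp_force: 69.3
```

Call:
arm_command:
  increments:
    - [0,0,-0.0025,0]
    - [0,0,0,0]
    - [0,0,0,0]

```text
time: 21.45
position: [0.541, -0.2131, 0.0447]
tcp_rot: [[0.002, 1.0, 0.0], [1.0, -0.002, -0.0], [-0.0, 0.0, -1.0]]
ft_force: [1.1, -0.4, -0.7]
finger_gap: 0.0247
grasp_force: 69.3
```

Call:
arm_command:
  increments:
    - [0,0,-0.0015,0]
    - [0,0,0,0]
    - [0,0,0,0]

```text
time: 21.75
position: [0.541, -0.2131, 0.0441]
tcp_rot: [[0.002, 1.0, -0.0], [1.0, -0.002, 0.0], [0.0, -0.0, -1.0]]
ft_force: [0.1, -1.2, -1.1]
finger_gap: 0.0246
grasp_force: 69.3
```

Call:
arm_command:
  increments:
    - [0,0,-0.0015,0]
    - [0,0,0,0]
    - [0,0,0,0]

```text
time: 22.05
position: [0.5411, -0.2132, 0.0436]
tcp_rot: [[0.002, 1.0, 0.0], [1.0, -0.002, -0.0], [-0.0, 0.0, -1.0]]
ft_force: [0.5, -0.0, 0.2]
finger_gap: 0.0242
grasp_force: 69.6
```

Call:
arm_command:
  increments:
    - [0,0,-0.001,0]
    - [0,0,0,0]
    - [0,0,0,0]
  squeeze: 20

```text
time: 22.35
position: [0.5412, -0.2132, 0.0436]
tcp_rot: [[0.002, 1.0, 0.0], [1.0, -0.002, -0.0], [-0.0, 0.0, -1.0]]
ft_force: [-1.0, 0.7, 5.2]
finger_gap: 0.0248
grasp_force: 69.9
```

Call:
arm_command:
  increments:
    - [0,0,0,0]
    - [0,0,0,0]
    - [0,0,0,0]
    - [0,0,0,0]
    - [0,0,0,0]
  grip: 0

```text
time: 22.85
position: [0.5409, -0.2131, 0.0429]
tcp_rot: [[0.002, 1.0, -0.0], [1.0, -0.002, 0.0], [0.0, -0.0, -1.0]]
ft_force: [0.6, 0.0, -0.5]
finger_gap: 0.0428
grasp_force: 0.0
```

Call:
arm_command:
  increments:
    - [0,0,0,0]
    - [0,0,0,0]
    - [0,0,0,0]
    - [0,0,0,0]
    - [0,0,0.03,0]
    - [0,0,0.1,0]
    - [0,0,0.1,0]
    - [0,0,0.1,0]
  grip: 0.9

```text
time: 23.65
position: [0.5409, -0.213, 0.1775]
tcp_rot: [[0.002, 1.0, 0.0], [1.0, -0.002, -0.0], [-0.0, 0.0, -1.0]]
ft_force: [2.3, -0.3, 0.1]
finger_gap: 0.0812
grasp_force: 0.0
```

Call:
arm_command:
  increments:
    - [0,0.1,0.1,0]
    - [0,0.12,0,0]
    - [0,0.12,0,0]
    - [0,0,0,0]
    - [0,0,0,0]

```text
time: 24.15
position: [0.5411, -0.0809, 0.2114]
tcp_rot: [[-0.001, 1.0, 0.001], [1.0, 0.001, -0.001], [-0.001, 0.001, -1.0]]
ft_force: [0.4, 0.0, -0.8]
finger_gap: 0.0811
grasp_force: 0.0
```

```bash
python3 look.py a5; python3 - <<'E'
from h import *
s=load('side');cv2.imwrite('pics/f.png',s['pixels'][:,:,::-1])
m,st,c=mask(s,(20,100,60),(38,255,255),(295,235,330,275));print('yel',st,c,'before [307,246,10,19] 311.7 255.1')
m,st,c=mask(s,(0,120,60),(8,255,255),(280,260,340,330));print('red',st,c)
E
```

```text
{'time': 24.25, 'position': [0.5411, -0.0824, 0.211], 'ft_force': [-0.3046, -0.7563, 0.1913], 'wrist_torque': [0.0282, -0.0479, 0.019], 'grasp_force': 0.0}
yel [307, 247, 11, 18, 157] [312.03184713 255.11464968] before [307,246,10,19] 311.7 255.1
red [302, 276, 18, 25, 357] [310.74509804 288.05322129]
```

View pics/f.png

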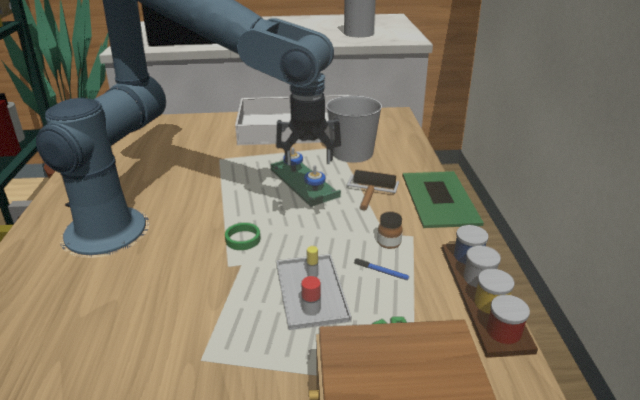

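The setter stands upright in the tray at (312,255) and the red setter hasn't moved. The gripper is clear of everything, so I'll hand in.

```bash
python3 -c "
from rig import workorder
print(workorder.hand_in())"
```

```text
the job is handed in; nothing more can be done
None
```

The nut is pressed onto the wheel with the spring seat in by about 2 mm (from force, travel and camera), the yellow setter stands back in the tray with the red one unmoved, and the job is handed in; no verdict came back.

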